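Put the drill bit away in the sliding-lid box

ROBOT

A 6-joint arm with a two-finger parallel gripper is mounted at the origin on a cart in front of the work surface, level with it; the furniture and walls round the work are solid. World frame = base frame: x ahead of the robot, y to its left, z up, the work surface at z = 0. Lengths are in m, angles in degrees, forces in N, time in s.
With the tool pointing down it reaches from about 0.3 to 0.75 m from the base axis. Payload 8.5 kg.
Tool frame: the origin (TCP) lies at the very end of the fingers, on their centre line; the grasp point (between the pads) lies 19 mm behind it; z points along the fingers, y is the line along which they close (so a half turn about z gives the same grasp; the last joint's range is limited). The gripper opens to 85 mm and grips with 20 to 120 N. Pads are 22 mm wide; open, the fingers measure 114 mm over their backs; the gripper's body (76 mm by 85 mm) begins 54 mm behind the grasp point. The pads swing forward as they close: fully open they stand 13 mm farther back than shut.
Start: joints at [-85.044, 21.807, 74.336, -0, 83.858, -12.336], TCP at [0.163, -0.525, 0.231] pointing down, gripper open.
Joint ranges: [-178.18, 178.18], [-50.72, 133.34], [12.68, 142.11], [-81.47, 261.47], [9.98, 163.14], [-165.26, 165.26]. Speed limits (degrees/s): [136.94, 136.94, 180, 180, 180, 180].

INTERFACE

Orientations are given as a 3x3 rotation matrix whose columns are the frame's x, y, z axes.
In Python, from rig import env, imaging gives the robot as it stands. The module is installed in compiled form; this text tells all that it offers.
- The arm moves only by the tool arm_command, never from a script. Its arguments are lists of equal length, an entry for each row: "turn": the turn, a rotation vector about the tool's x, y, z in units of 5 degrees (1.0 is 5 degrees), a list of three; "xyz": the shift along the tool's x, y, z in units of 50 mm (1.0 is 50 mm), a list of three; "claw": the finger opening in mm, from 0 to 85.4. A call has 1 to 12 rows; each row shifts and turns the commanded pose from where the row before left it, along the tool's axes as they then stand; what a row does not reach is not made up. A row lasts 1/10 s, in which the tool goes at most 50 mm and 8.59 degrees, less where a joint would pass 70% of its speed; a pose out of reach is approached as far as the arm can. A call is refused whole if a number of a shift passes 1 or a number of a turn 1, either way. A call with a gripper value outside its range is refused whole. The fingers move at their own pace and stop on an object; "squeeze" is the grip in N (left out, the last holds). Time passes only in rows, so rows that do not move let the fingers close. It gives the time, the measured TCP pose, the force, the opening and the grip force at its end, in the units of the state.
- env.observe(): the state, without advancing time (a new reading comes with each control period).
- imaging.get_image(name): name is "scene" or "top"; returns (picture, depth): 384x512x3 uint8, blue, green, red; 384x512 float32, m along the optical axis (not along the pixel's ray), 0 where there is no reading.
- imaging.camera_info(name): a dict with "camera_matrix" (3x3 intrinsics, pixels), "k1" (the pictures are not rectified: a ray, as slopes to the right and down, at radius r is drawn at 1 + k1 r^2 times it, then the intrinsics apply), "rvec" (rotation vector, rad) and "tvec" (3), from world to camera coordinates, as OpenCV has them. Camera axes: x right, y down, z forward; pixel columns grow to the right and rows downward; lengths in m; the calibration is good to about 2 mm. A picture is of the moment at which its call begins. camera_info takes no time and is no camera call.
- env.close_job(): hands the job in; it is judged then, once.
The state is a dict: "time_s": time; "q": joint angles; "qvel": joint speeds; "joint_efforts": joint torques, N m; "position": TCP position; "tool_rot": TCP orientation; "ft_force": force on the tool from outside, world axes, zero at the start; "wrist_torque": the same for the moment, N m; "grip_width": finger opening in m; "gripper_force": force on a finger pad.
Only numpy, scipy, OpenCV 4.12 (cv2) and the standard library are available. Lean on these libraries where they do the work, as an engineer would, in place of code of your own. Each camera call takes 0.05 s, during which the arm holds its last target. There are 200 camera calls.

TASK

Draw the lid of the wooden box all the way open towards you by pressing lightly on top of it and pulling, lay the loose drill bit flat in the box, let go of it, and then slide the lid fully shut again. The lid is thin and must not be pressed hard (stay well under 30 N); leave the other things where they are.

Things in the scene. Friction and masses are not known exactly. Their poses are not given: they have to be found in the camera images.
- box: wooden box with flat sliding lid, fixed to the bench. Origin: centre of its underside; x from its front (lid comes out there, towards the robot) to its back wall, y across, z up. Outside 162 (x) x 168 (y) x 54 mm. Floor 5 mm, walls 7 mm thick; sides and back 54 mm high, front 29 mm. Inside x and y: +-74, +-77 mm. A lip 6 mm wide (z 49 to 54) tops each side wall, over the lid's edges.
- lid (a joint): travel of the lid in m: 0 shut (against the back wall), 0.09 fully open (end stop), growing along the box's -x. Lid: rigid plain plywood, 155 (x) x 153 (y) x 5 mm, no handle; shut, it covers box x from -81 to +74 mm. Slides with about 4 N friction, stays where left. Its top is 34 to 46 mm above the bench, not measured: it must be felt. Never press it with over 30 N.
- box_bay (a point): point on the box's inner floor, 5 mm above the bench, 29 mm behind the box's centre along its x: the middle of the part that the fully open lid leaves free (box x from -16 to +74 mm, y from -71 to +71 mm between the lips). Does not move with the lid.
- drill_bit: steel twist drill bit, 115 mm long, 10 mm thick, round, with a plain shank at one end and flutes at the other, lying loose on the bench to one side of the box. Origin: at the middle of its length on its underside as first laid (5 mm off its axis); x along its length.
- spanner: bystander: flat steel spanner, 155 x 22 x 8 mm, lying on the bench on the other side of the box. Origin at its middle, underside; x along its length.
- tape_roll: bystander: black roll of tape lying flat, 68 mm across, 18 mm high, on the near right of the bench. Origin: centre of its underside.
- wood_offcut: bystander: small block of wood 45 x 75 x 28 mm behind the box on the left. Origin: centre of its underside.
- flux: bystander: glass jar with a black cap, 45 mm across, 105 mm high, standing behind the box. Origin: centre of its underside.
- oil: bystander: brown bottle with a green cap, 48 mm across, 80 mm high, standing behind the box on the right. Origin: centre of its underside.

How it is judged (in metres and radians):
On the way, in this order (a step that is already met when the one before it is completed fails the run):
1. the lid is drawn open (at least 80 of its 90 mm) (value of joint lid above 0.08 m), for 0.1 s.
2. the drill bit lies in the open box, let go (value of joint lid above 0.06 m and x of drill_bit in the frame of box between -0.075 and 0.075 m and y of drill_bit in the frame of box between -0.077 and 0.077 m and height (world z) of drill_bit below 0.022 m and contact force between the fingers and drill_bit below 0.1 N), for 0.2 s.
At the end, for the whole second after the job is handed in: The drill bit lies flat inside the box (its origin within the inner walls and less than 22 mm above the bench), at rest, and the lid is shut to within 4 mm and still (value of joint lid below 0.004 m and velocity of joint lid between -0.005 and 0.005 m/s and x of drill_bit in the frame of box between -0.075 and 0.075 m and y of drill_bit in the frame of box between -0.077 and 0.077 m and height (world z) of drill_bit below 0.022 m and linear speed of drill_bit below 0.03 m/s); the robot touches nothing.
It fails at once if the robot presses or knocks on the box or its lid with more than 30 N (contact force between any of the fingers, the arm and box above 30 N).
It fails at once if a bystander is moved by more than 25 mm (distance of any of spanner, tape_roll, wood_offcut, flux, oil from where it was at the start of the episode above 0.025 m).
It also fails if it takes over 69 s, if anything falls off the work surface, if the arm or the gripper's body presses on something with over 40 N, if the wrist force passes 120 N, or if a joint passes its speed limit or range.

## Working session

There is one attempt and no reset: what is moved stays moved. The work goes in short steps, Python scripts to look and compute and a tool call to move; the robot and the scene stay as the last step left them, time stands still between calls to the robot, and variables do not carry over. Pictures are saved under pics/ and viewed, at most 10 in all, crops included, and the job is handed in when it is done.

Besides the shell and the picture viewer there is one more tool, called by a JSON object that holds its "op" and its "data". arm_command: Moves the arm, as the interface text tells. Its arguments: {"type":"object","properties":{"turn":{"type":"array"},"xyz":{"type":"array"},"claw":{"type":"array"},"squeeze":{"type":"number"}},"required":["turn","xyz","claw"]}

```bash
mkdir -p pics
cat > h.py <<'E'
import numpy as np, cv2
from rig import env, imaging
def cloud(name):
    im,d=imaging.get_image(name); ci=imaging.camera_info(name)
    K=np.array(ci["camera_matrix"]);k1=float(ci["k1"])
    R=cv2.Rodrigues(np.array(ci["rvec"],float))[0];t=np.array(ci["tvec"],float).ravel()
    h,w=d.shape;u,v=np.meshgrid(np.arange(w),np.arange(h))
    p=cv2.undistortPoints(np.stack([u,v],-1).reshape(-1,1,2).astype(float),K,np.array([k1,0,0,0.])).reshape(h,w,2)
    c=np.dstack([p*d[...,None],d]); W=(c-t)@R
    W[d<=0]=np.nan
    return im,d,W
E
python3 - <<'E'
from h import *
for n in("scene","top"):
    im,d,W=cloud(n); cv2.imwrite(f"pics/{n}0.png",im); np.save(f"{n}0.npy",W)
    ci=imaging.camera_info(n); print(n, -cv2.Rodrigues(np.array(ci["rvec"],float))[0].T@np.array(ci["tvec"],float).ravel())
s=env.observe(); print({k:np.round(v,3).tolist() for k,v in s.items()})
E
```

```text
scene [0.15227709 0.5870831  0.70157926]
top [0.37616076 0.0262071  1.0753944 ]
{'time_s': 0.1, 'q': [-85.045, 21.836, 74.38, 0.0, 83.858, -12.336], 'qvel': [0.043, -0.071, -0.101, -0.012, 0.11, -0.061], 'joint_efforts': [0.004, -44.922, -23.165, -0.0, 0.004, -0.0], 'position': [0.163, -0.525, 0.231], 'tool_rot': [[0.955, 0.297, -0.0], [0.297, -0.955, 0.001], [0.0, -0.001, -1.0]], 'ft_force': [-0.258, 0.174, 0.105], 'wrist_torque': [0.026, -0.023, -0.027], 'gripper_force': 0.0, 'grip_width': 0.086}
```

View pics/top0.png

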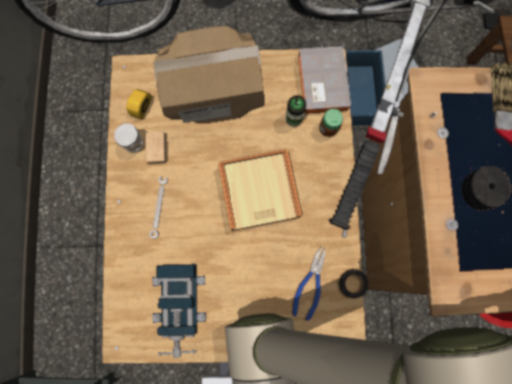

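View pics/scene0.png

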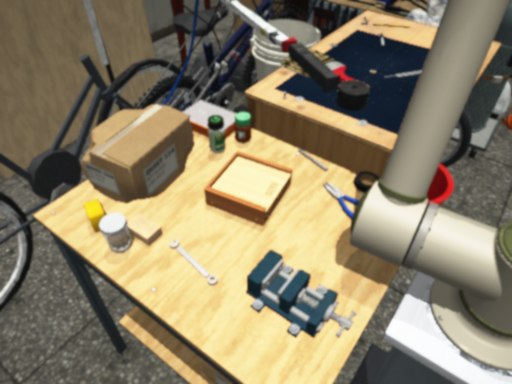

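The top view shows the box at about (260,190), with its front facing down the image, and the spanner at (158,207). The tape roll is at (352,283), and the bit is mostly hidden under a dark saw-like handle at (355,190). The scene view shows the bit at about (312,160). Next I'll measure these.

Run:
```python
from h import *
T=np.load("top0.npy");S=np.load("scene0.npy")
np.set_printoptions(precision=3,suppress=True)
# box rim: z 0.045..0.06
for n,W,(u0,u1,v0,v1) in(("top",T,(205,315,138,240)),("scene",S,(195,300,140,228))):
    w=W[v0:v1,u0:u1].reshape(-1,3); m=(w[:,2]>0.047)&(w[:,2]<0.065)
    r=cv2.minAreaRect(w[m][:,:2].astype(np.float32)*1000); print(n,"box rim",m.sum(),r, np.nanpercentile(w[m][:,2],[5,50,95]))
    m=(w[:,2]>0.02)&(w[:,2]<0.047); print(np.histogram(w[m][:,2],bins=np.arange(.02,.048,.003)))
im=cv2.imread("pics/scene0.png")
print("bench",S[180:190,330:340,2].mean() if 0 else S[185,300],S[150,290])
# drill bit region in scene
w=S[142:178,292:334]; g=im[142:178,292:334].astype(int); sat=g.max(2)-g.min(2)
m=(w[...,2]>0.004)&(w[...,2]<0.02); 
m2=(sat<45)&(w[...,2]<0.03)
for mm in(m,m2):
    p=w[mm]; print(mm.sum(), cv2.minAreaRect(p[:,:2].astype(np.float32)*1000), np.median(p[:,2]))
for q in[(345,232),(355,200),(340,215),(375,135),(390,90),(300,290),(352,270),(320,255),(415,250),(385,150)]: print(q,T[q[1],q[0]])
for q in[(305,155),(312,160),(320,165),(300,60),(350,95),(345,80),(320,70)]: print("s",q,S[q[1],q[0]])
c=im[120:220,180:340]; cv2.imwrite("pics/c0.png",cv2.resize(c,None,fx=5,fy=5,interpolation=cv2.INTER_CUBIC))
```

```text
top box rim 1339 ((581.2802734375, 15.173210144042969), (161.03173828125, 168.4544677734375), 9.731829643249512) [0.047 0.052 0.056]
(array([   7,   14,   10,    6,    1,    3,  146, 1436, 1975]), array([0.02 , 0.023, 0.026, 0.029, 0.032, 0.035, 0.038, 0.041, 0.044,
       0.047]))
scene box rim 761 ((625.5166625976562, 12.648262023925781), (243.30650329589844, 194.06243896484375), 9.691617965698242) [0.048 0.052 0.054]
(array([  80,  109,  117,   63,   65,   62,  194, 1836,  565]), array([0.02 , 0.023, 0.026, 0.029, 0.032, 0.035, 0.038, 0.041, 0.044,
       0.047]))
bench [ 0.497 -0.092 -0.003] [ 0.599 -0.201 -0.002]
82 ((521.07763671875, -195.4553680419922), (11.237631797790527, 112.79743957519531), 74.94049835205078) 0.00655803067118659
103 ((597.1353149414062, -279.8046875), (69.19678497314453, 324.3276672363281), 39.932456970214844) 0.005465988580666975
(345, 232) [ 0.477 -0.188  0.008]
(355, 200) [ 0.503 -0.148  0.312]
(340, 215) [ 0.478 -0.121  0.306]
(375, 135) [ 0.617 -0.19   0.323]
(390, 90) [ 0.704 -0.227  0.318]
(300, 290) [ 0.344 -0.073  0.016]
(352, 270) [ 0.386 -0.198  0.013]
(320, 255) [ 0.424 -0.126 -0.003]
(415, 250) [ 0.436 -0.417 -0.165]
(385, 150) [ 0.6   -0.217  0.284]
s (305, 155) [ 0.548 -0.201  0.004]
s (312, 160) [ 0.521 -0.195  0.003]
s (320, 165) [ 0.491 -0.185  0.006]
s (300, 60) [ 0.567 -0.152  0.302]
s (350, 95) [ 0.561 -0.489  0.058]
s (345, 80) [ 0.614 -0.555  0.065]
s (320, 70) [ 0.498 -0.121  0.311]
```

View pics/c0.png

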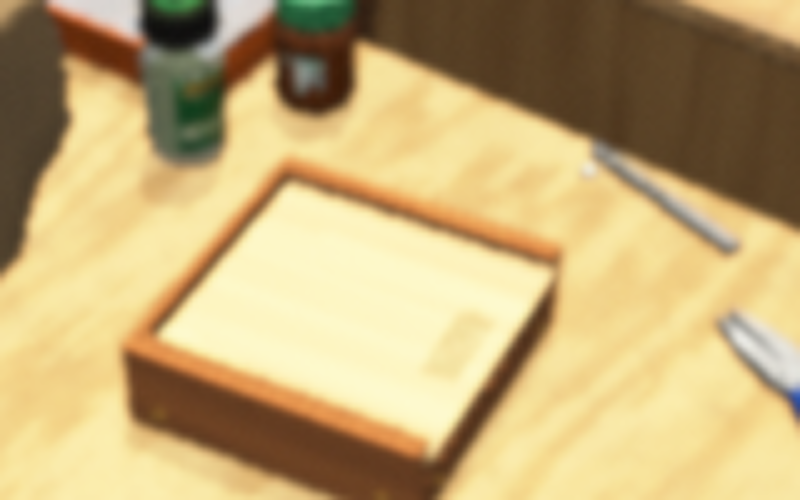

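Run:
```python
from h import *
T=np.load("top0.npy").reshape(-1,3);S=np.load("scene0.npy").reshape(-1,3)
np.set_printoptions(precision=3,suppress=True)
for n,W in(("T",T),("S",S)):
  for x in np.arange(.40,.95,.04):
    m=(W[:,0]>x)&(W[:,0]<x+.04)&(W[:,1]>-.36)&(W[:,1]<.1)&(W[:,2]>.13)
    if m.sum()>4:
        p=W[m]; print(n,round(x,2),m.sum(),"y",np.percentile(p[:,1],[1,50,99]),"z",np.percentile(p[:,2],[1,50,99]))
T2=np.load("top0.npy");S2=np.load("scene0.npy")
for q in[(260,335),(330,345),(440,345),(480,340),(430,200),(420,120),(420,280),(365,150),(365,300),(345,90)]: print("T",q,T2[q[1],q[0]])
for q in[(440,80),(410,170),(390,230),(480,245),(465,330),(360,130),(385,150),(245,8),(370,180)]: print("S",q,S2[q[1],q[0]])
```

```text
T 0.44 258 y [-0.139 -0.123 -0.105] z [0.279 0.307 0.312]
T 0.48 435 y [-0.157 -0.135 -0.113] z [0.287 0.31  0.315]
T 0.52 447 y [-0.179 -0.154 -0.133] z [0.285 0.314 0.32 ]
T 0.56 571 y [-0.223 -0.178 -0.152] z [0.271 0.318 0.323]
T 0.6 512 y [-0.235 -0.2   -0.169] z [0.278 0.314 0.325]
T 0.64 498 y [-0.249 -0.218 -0.192] z [0.287 0.315 0.32 ]
T 0.68 408 y [-0.257 -0.231 -0.207] z [0.299 0.317 0.321]
T 0.72 388 y [-0.271 -0.249 -0.225] z [0.305 0.319 0.337]
T 0.76 997 y [-0.286  0.03   0.099] z [0.132 0.153 0.354]
T 0.8 1062 y [-0.314  0.029  0.098] z [0.147 0.156 0.368]
T 0.84 964 y [-0.334  0.026  0.098] z [0.145 0.157 0.372]
T 0.88 567 y [-0.35   0.055  0.098] z [0.138 0.147 0.335]
T 0.92 196 y [0.048 0.078 0.098] z [0.132 0.146 0.151]
S 0.44 255 y [-0.137 -0.116 -0.103] z [0.275 0.297 0.309]
S 0.48 291 y [-0.155 -0.125 -0.11 ] z [0.28  0.306 0.313]
S 0.52 281 y [-0.174 -0.145 -0.13 ] z [0.286 0.312 0.318]
S 0.56 256 y [-0.193 -0.163 -0.148] z [0.289 0.316 0.322]
S 0.6 186 y [-0.208 -0.182 -0.168] z [0.293 0.314 0.324]
S 0.64 148 y [-0.23  -0.204 -0.189] z [0.295 0.314 0.319]
S 0
[... 365 characters left out ...]
0.082  0.1  ] z [0.141 0.147 0.32 ]
T (260, 335) [0.269 0.024 0.214]
T (330, 345) [ 0.279 -0.073  0.432]
T (440, 345) [ 0.307 -0.143  0.651]
T (480, 340) [ 0.311 -0.176  0.666]
T (430, 200) [ 0.55  -0.409 -0.003]
T (420, 120) [ 0.758 -0.404  0.   ]
T (420, 280) [ 0.353 -0.418 -0.146]
T (365, 150) [ 0.59  -0.17   0.321]
T (365, 300) [ 0.271 -0.406 -0.756]
T (345, 90) [ 0.827 -0.206  0.037]
S (440, 80) [ 0.25  -0.044  0.402]
S (410, 170) [0.236 0.014 0.26 ]
S (390, 230) [0.221 0.078 0.17 ]
S (480, 245) [0.084 0.032 0.185]
S (465, 330) [0.031 0.079 0.017]
S (360, 130) [ 0.48  -0.418 -0.003]
S (385, 150) [ 0.38  -0.385 -0.014]
S (245, 8) [ 0.829 -0.29   0.323]
S (370, 180) [ 0.355 -0.217  0.002]
```

{"op": "arm_command", "data": {"turn": [[0,0,0.76],[0,0,0.76],[0,0,0],[0,0,0],[0,0,0],[0,0,0],[0,0,0],[0,0,0],[0,0,0],[0,0,0]], "xyz": [[0,0,0],[0,0,0],[0.54,-0.68,0],[0.54,-0.68,0],[0.54,-0.68,0],[0.54,-0.68,0],[0.54,-0.68,0],[0.54,-0.68,0],[0.54,-0.68,0],[0.54,-0.68,0]], "claw": [0,0,0,0,0,0,0,0,0,0]}}

```text
time_s: 1.1
position: [0.331, -0.2189, 0.2313]
tool_rot: [[0.986, 0.168, -0.0], [0.168, -0.986, 0.0], [-0.0, -0.0, -1.0]]
ft_force: [-0.3, -0.5, 0.9]
grip_width: 0.0005
gripper_force: 0.0
```

{"op": "arm_command", "data": {"turn": [[0,0,0],[0,0,0],[0,0,0],[0,0,0],[0,0,0],[0,0,0],[0,0,0],[0,0,0],[0,0,0],[0,0,0],[0,0,0],[0,0,0]], "xyz": [[0.23,-0.77,0],[0.23,-0.77,0],[0.23,-0.77,0],[0.23,-0.77,0],[0.23,-0.77,0],[0.23,-0.77,0],[0.79,0.14,0.47],[0.79,0.14,0.47],[0.79,0.14,0.47],[0.79,0.14,0.47],[0.79,0.14,0.47],[0.79,0.14,0.47]], "claw": [0,0,0,0,0,0,0,0,0,0,0,0]}}

```text
time_s: 2.3
position: [0.6018, 0.0173, 0.0887]
tool_rot: [[0.986, 0.168, -0.001], [0.168, -0.986, 0.0], [-0.001, -0.0, -1.0]]
ft_force: [0.9, -0.1, 1.5]
grip_width: -0.0
gripper_force: 0.0
```

```bash
python3 - <<'E'
from h import *
im,d,W=cloud("scene"); im2,d2,T=cloud("top")
np.save("scene1.npy",W);np.save("top1.npy",T)
cv2.imwrite("pics/s1.png",np.hstack([im,im2])[:, :])
s=env.observe(); print({k:np.round(s[k],3).tolist() for k in("time_s","q","position","ft_force")})
E
python3 -c "
import cv2;i=cv2.imread('pics/s1.png');cv2.imwrite('pics/s1b.png',cv2.resize(i,(800,300),interpolation=cv2.INTER_AREA))"
```

```text
{'time_s': 2.4, 'q': [-9.626, 34.823, 77.451, 0.007, 68.05, 70.683], 'position': [0.602, 0.017, 0.085], 'ft_force': [-0.532, -0.992, -0.043]}
```

View pics/s1b.png

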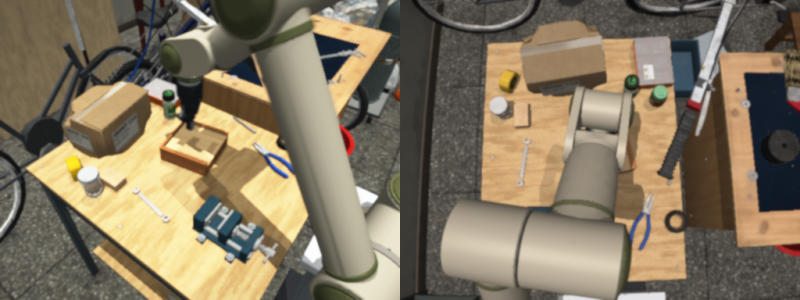

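The fingers are over the lid centre in both views. The arm is clear of the overhanging handle, which is at about (680,140) in the right half. Next I'll feel for the lid.

{"op": "arm_command", "data": {"turn": [[0,0,0],[0,0,0],[0,0,0],[0,0,0],[0,0,0],[0,0,0]], "xyz": [[0,0,0.17],[0,0,0.17],[0,0,0.17],[0,0,0.17],[0,0,0],[0,0,0]], "claw": [0,0,0,0,0,0]}}

```text
time_s: 3.0
position: [0.6003, 0.0172, 0.0565]
tool_rot: [[0.986, 0.168, 0.0], [0.168, -0.986, -0.0], [0.0, 0.0, -1.0]]
ft_force: [0.7, -1.0, 0.5]
grip_width: -0.0
gripper_force: 0.0
```

{"op": "arm_command", "data": {"turn": [[0,0,0],[0,0,0],[0,0,0],[0,0,0],[0,0,0]], "xyz": [[0,0,0.02],[0,0,0.02],[0,0,0.02],[0,0,0],[0,0,0]], "claw": [0,0,0,0,0]}}

```text
time_s: 3.5
position: [0.6004, 0.0172, 0.0533]
tool_rot: [[0.986, 0.168, -0.0], [0.168, -0.986, 0.0], [-0.0, -0.0, -1.0]]
ft_force: [0.6, 0.2, 0.9]
grip_width: -0.0
gripper_force: 0.0
```

{"op": "arm_command", "data": {"turn": [[0,0,0],[0,0,0],[0,0,0],[0,0,0]], "xyz": [[0,0,0.02],[0,0,0.02],[0,0,0],[0,0,0]], "claw": [0,0,0,0]}}

```text
time_s: 3.9
position: [0.6004, 0.0172, 0.0513]
tool_rot: [[0.986, 0.168, -0.0], [0.168, -0.986, 0.0], [-0.0, -0.0, -1.0]]
ft_force: [0.7, 0.1, -0.1]
grip_width: 0.0001
gripper_force: 0.0
```

{"op": "arm_command", "data": {"turn": [[0,0,0],[0,0,0],[0,0,0],[0,0,0],[0,0,0],[0,0,0]], "xyz": [[0,0,0.02],[0,0,0.02],[0,0,0.02],[0,0,0.02],[0,0,0.02],[0,0,0]], "claw": [0,0,0,0,0,0]}}

```text
time_s: 4.5
position: [0.6003, 0.0172, 0.0462]
tool_rot: [[0.986, 0.168, -0.0], [0.168, -0.986, 0.0], [-0.0, -0.0, -1.0]]
ft_force: [0.5, 0.2, -0.7]
grip_width: -0.0003
gripper_force: 0.0
```

{"op": "arm_command", "data": {"turn": [[0,0,0],[0,0,0],[0,0,0]], "xyz": [[0,0,0.01],[0,0,0.01],[0,0,0]], "claw": [0,0,0]}}

```text
time_s: 4.8
position: [0.6004, 0.0172, 0.0453]
tool_rot: [[0.986, 0.168, -0.0], [0.168, -0.986, 0.0], [-0.0, -0.0, -1.0]]
ft_force: [-0.1, 0.4, 0.2]
grip_width: 0.0
gripper_force: 0.0
```

{"op": "arm_command", "data": {"turn": [[0,0,0],[0,0,0],[0,0,0]], "xyz": [[0,0,0.01],[0,0,0.01],[0,0,0]], "claw": [0,0,0]}}

```text
time_s: 5.1
position: [0.6005, 0.0172, 0.0447]
tool_rot: [[0.986, 0.168, 0.0], [0.168, -0.986, -0.0], [0.0, 0.0, -1.0]]
ft_force: [-1.5, 0.2, 4.7]
grip_width: 0.0001
gripper_force: 2.2
```

{"op": "arm_command", "data": {"turn": [[0,0,0],[0,0,0],[0,0,0]], "xyz": [[0,0,0.01],[0,0,0.01],[0,0,0]], "claw": [0,0,0]}}

```text
time_s: 5.4
position: [0.6007, 0.0172, 0.0447]
tool_rot: [[0.986, 0.168, 0.001], [0.168, -0.986, -0.0], [0.001, 0.001, -1.0]]
ft_force: [-3.3, 0.2, 11.5]
grip_width: -0.0001
gripper_force: 5.9
```

{"op": "arm_command", "data": {"turn": [[0,0,0],[0,0,0],[0,0,0]], "xyz": [[0,0,0.01],[0,0,0.01],[0,0,0]], "claw": [0,0,0]}}

```text
time_s: 5.7
position: [0.6013, 0.0173, 0.0446]
tool_rot: [[0.986, 0.168, 0.003], [0.168, -0.986, -0.0], [0.003, 0.001, -1.0]]
ft_force: [-3.0, 1.5, 17.7]
grip_width: 0.0001
gripper_force: 8.8
```

{"op": "arm_command", "data": {"turn": [[0,0,0],[0,0,0],[0,0,0],[0,0,0],[0,0,0],[0,0,0]], "xyz": [[0,0,-0.01],[-0.06,0,0],[-0.1,0,0],[-0.1,0,0],[-0.1,0,0],[-0.1,0,0]], "claw": [0,0,0,0,0,0]}}

```text
time_s: 6.3
position: [0.5799, 0.0136, 0.0447]
tool_rot: [[0.986, 0.168, 0.007], [0.168, -0.986, 0.0], [0.007, 0.001, -1.0]]
ft_force: [3.9, 4.2, 11.6]
grip_width: -0.0
gripper_force: 5.2
```

Run:
```python
from h import *
im,d,W=cloud("scene"); T=cloud("top")[2]; np.save("scene2.npy",W)
s=env.observe(); print(s["position"],s["ft_force"])
c=im[110:240,170:330]; cv2.imwrite("pics/s2.png",cv2.resize(c,None,fx=4,fy=4,interpolation=cv2.INTER_CUBIC))
```

```text
[0.57915442 0.01350432 0.04465832] [ 0.40903979  3.69941127 12.40703619]
```

View pics/s2.png

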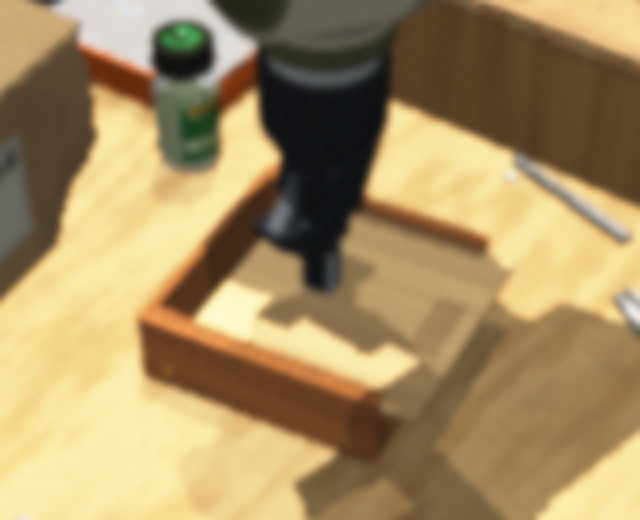

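The lid moves with the finger; its front edge now sticks out past the front wall, near (400,390). I'll keep pulling.

{"op": "arm_command", "data": {"turn": [[0,0,0],[0,0,0],[0,0,0],[0,0,0],[0,0,0],[0,0,0]], "xyz": [[-0.1,0,0],[-0.1,0,0],[-0.1,0,0],[-0.1,0,0],[-0.1,0,0],[-0.1,0,0]], "claw": [0,0,0,0,0,0]}}

```text
time_s: 7.0
position: [0.5503, 0.0086, 0.0446]
tool_rot: [[0.986, 0.168, 0.007], [0.168, -0.986, 0.0], [0.007, 0.001, -1.0]]
ft_force: [3.4, 3.9, 11.5]
grip_width: -0.0001
gripper_force: 5.8
```

{"op": "arm_command", "data": {"turn": [[0,0,0],[0,0,0],[0,0,0],[0,0,0],[0,0,0],[0,0,0],[0,0,0]], "xyz": [[-0.1,0,0],[-0.1,0,0],[-0.1,0,0],[-0.1,0,0],[-0.1,0,0],[-0.1,0,0],[-0.1,0,0]], "claw": [0,0,0,0,0,0,0]}}

```text
time_s: 7.7
position: [0.5158, 0.0027, 0.0446]
tool_rot: [[0.986, 0.168, 0.007], [0.168, -0.986, 0.0], [0.007, 0.001, -1.0]]
ft_force: [3.4, 5.3, 13.4]
grip_width: 0.0002
gripper_force: 6.6
```

{"op": "arm_command", "data": {"turn": [[0,0,0],[0,0,0],[0,0,0],[0,0,0]], "xyz": [[-0.04,0,0],[-0.04,0,0],[0,0,0],[0,0,0]], "claw": [0,0,0,0]}}

```text
time_s: 8.1
position: [0.5121, 0.0019, 0.0446]
tool_rot: [[0.986, 0.168, 0.007], [0.168, -0.986, -0.0], [0.007, 0.001, -1.0]]
ft_force: [4.1, 4.1, 12.4]
grip_width: -0.0001
gripper_force: 6.6
```

{"op": "arm_command", "data": {"turn": [[0,0,0],[0,0,0],[0,0,0],[0,0,0],[0,0,0],[0,0,0],[0,0,0],[0,0,0]], "xyz": [[0,0,-0.05],[0,0,-0.4],[0,0,-0.9],[0,0,-0.9],[-0.8,0,-0.5],[-0.8,0,-0.5],[-0.8,0,0],[-0.4,0,0]], "claw": [0,0,0,0,0,0,0,0]}}

```text
time_s: 8.9
position: [0.3691, -0.0217, 0.2056]
tool_rot: [[0.986, 0.168, 0.0], [0.168, -0.986, -0.0], [-0.0, 0.0, -1.0]]
ft_force: [0.8, -0.3, -0.9]
grip_width: -0.0001
gripper_force: 0.0
```

Run:
```python
from h import *
np.set_printoptions(precision=4,suppress=True)
im,d,W=cloud("scene"); im2,d2,T=cloud("top")
s=env.observe(); print(s["position"],np.round(s["q"],1),s["time_s"])
c,a=np.array([.581,.015]),np.radians(9.73); ex=np.array([np.cos(a),np.sin(a)]);ey=np.array([-ex[1],ex[0]])
for n,P in(("S",W),("T",T)):
    b=np.dstack([(P[...,:2]-c)@ex,(P[...,:2]-c)@ey,P[...,2]]).reshape(-1,3)
    for y in(-.05,-.03,0,.03,.05):
        m=(abs(b[:,1]-y)<.008)&(b[:,2]>.037)&(b[:,2]<.05)&(abs(b[:,0])<.25); 
        if m.any(): print(n,y,np.percentile(b[m,0],[1,99]),np.median(b[m,2]))
# arm points above 0.25
m=(T[...,2]>.15)&(T[...,0]<.6); p=T[m]
for z in np.arange(.15,.7,.05):
    q=p[(p[:,2]>z)&(p[:,2]<z+.05)&(p[:,1]>-.1)]
    if len(q)>5: print("z",round(z,2),len(q),np.percentile(q[:,0],[1,99]),np.percentile(q[:,1],[1,99]))
cv2.imwrite("pics/s3.png",cv2.resize(np.hstack([im[90:282,150:406],im2[96:288,160:416]]),None,fx=1.56,fy=1.56))
```

```text
[ 0.3697 -0.0218  0.2055] [-21.9   5.  102.2  -0.   72.8  58.5] 9.0
S -0.05 [-0.1676  0.0774] 0.04271319576750875
S -0.03 [-0.168   0.2006] 0.04299942422329589
S 0 [-0.1674  0.1988] 0.04303512674446709
S 0.03 [-0.1677  0.1992] 0.04315964427480486
S 0.05 [-0.1664  0.1992] 0.04314894074699711
T -0.05 [-0.156   0.0737] 0.04449809024544528
T -0.03 [-0.1437  0.1975] 0.04463074054398393
T 0 [-0.1449  0.1963] 0.04436956223756654
T 0.03 [-0.1243  0.1965] 0.044387569953464406
T 0.05 [-0.1362  0.1967] 0.044488932468435376
z 0.25 14 [0.3448 0.371 ] [0.021  0.0321]
z 0.3 6 [0.3549 0.3631] [0.0248 0.0283]
z 0.4 43 [0.2745 0.4076] [-0.0429  0.0245]
z 0.45 3033 [0.2815 0.4245] [-0.0869  0.0483]
z 0.5 8275 [0.2545 0.4039] [-0.0754  0.075 ]
z 0.55 502 [0.2579 0.271 ] [0.0068 0.0654]
```

View pics/s3.png

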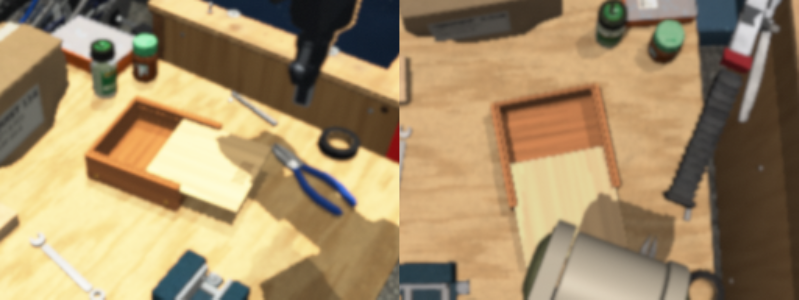

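The lid is fully open: its front edge is at box x of about -0.17, and the bay shows free around (550,130) in the right half. The handle overhangs the bit at about z 0.30. I'll grasp the bit near its near end with the tool leaning back 30°, which means first turning the tool by a half turn.

{"op": "arm_command", "data": {"turn": [[0,0,-1],[0,0,-1],[0,0,-1],[0,0,-1],[0,0,-1],[0,0,-1],[0,0,-1],[0,0,-1],[0,0,-1],[0,0,-1],[0,0,-1],[0,0,-1]], "xyz": [[0,0,0],[0,0,0],[0,0,0],[0,0,0],[0,0,0],[0,0,0],[0,0,0],[0,0,0],[0,0,0],[0,0,0],[0,0,0],[0,0,0]], "claw": [40,40,40,40,40,40,40,40,40,40,40,40]}}

```text
time_s: 10.2
position: [0.3726, -0.0219, 0.2051]
tool_rot: [[0.344, 0.939, -0.0], [0.939, -0.344, 0.0], [0.0, -0.0, -1.0]]
ft_force: [-0.1, -0.6, 0.1]
grip_width: 0.0399
gripper_force: 0.0
```

{"op": "arm_command", "data": {"turn": [[0,0,-1],[0,0,-1],[0,0,-1],[0,0,-1],[0,0,-1],[0,0,-1],[0,0,-1],[0,0,-1],[0,0,-1],[0,0,-1],[0,0,-1],[0,0,-1]], "xyz": [[0,0,0],[0,0,0],[0,0,0],[0,0,0],[0,0,0],[0,0,0],[0,0,0],[0,0,0],[0,0,0],[0,0,0],[0,0,0],[0,0,0]], "claw": [40,40,40,40,40,40,40,40,40,40,40,40]}}

```text
time_s: 11.4
position: [0.3726, -0.0219, 0.2051]
tool_rot: [[-0.642, 0.767, -0.0], [0.767, 0.642, 0.0], [0.0, -0.0, -1.0]]
ft_force: [-0.7, -0.8, -0.5]
grip_width: 0.04
gripper_force: 0.0
```

{"op": "arm_command", "data": {"turn": [[0,0,-1],[0,0,-1],[0,0,-1],[0,0,-1],[0,0,-1],[0,0,-1],[0,0,-1],[0,0,0]], "xyz": [[0,0,0],[0,0,0],[0,0,0],[0,0,0],[0,0,0],[0,0,0],[0,0,0],[0,0,0]], "claw": [40,40,40,40,40,40,40,40]}}

```text
time_s: 12.2
position: [0.3725, -0.0219, 0.2051]
tool_rot: [[-0.965, 0.263, -0.0], [0.263, 0.965, 0.0], [0.0, 0.0, -1.0]]
ft_force: [-0.3, 0.4, -0.5]
grip_width: 0.0399
gripper_force: 0.0
```

Run:
```python
from h import *
np.set_printoptions(precision=4,suppress=True)
s=env.observe(); print(s["position"],s["tool_rot"],np.round(s["q"],1),s["grip_width"])
T0=np.load("top0.npy");S0=np.load("scene0.npy")
imt=cv2.imread("pics/top0.png");ims=cv2.imread("pics/scene0.png")
for n in("scene","top"):
    im,d,W=cloud(n)
    sat=im.max(2).astype(int)-im.min(2)
    m=(sat<50)&(abs(W[...,2]-.004)<.012)&(W[...,0]>.44)&(W[...,0]<.62)&(W[...,1]>-.225)&(W[...,1]<-.15)
    k,l,st,ce=cv2.connectedComponentsWithStats(m.astype(np.uint8))
    i=1+np.argmax(st[1:,4]); p=W[l==i]; print(n,k,st[i])
    vx,vy,x0,y0=cv2.fitLine(p[:,:2].astype(np.float32),cv2.DIST_HUBER,0,.001,.001).ravel()
    t=(p[:,:2]-[x0,y0])@[vx,vy]; print("dir",np.degrees(np.arctan2(vy,vx)),"ends",[x0+t.min()*vx,y0+t.min()*vy],[x0+t.max()*vx,y0+t.max()*vy],"zmed",np.median(p[:,2]))
    b=W[(abs(W[...,0]-.5)<.02)&(abs(W[...,1]+.1)<.01)]; print("bench z",np.median(b[:,2]))
```

```text
[ 0.3725 -0.0219  0.2051] [[-0.9647  0.2632 -0.0003]
 [ 0.2632  0.9647  0.0002]
 [ 0.0003  0.0001 -1.    ]] [-21.7   5.3 101.9   0.   72.8 -96.5] 0.039939656322285924
scene 3 [299 149  28  21  91]
dir -15.799448 ends [np.float64(0.469340301993046), np.float64(-0.18007589464307694)] [np.float64(0.5744613803899982), np.float64(-0.20982106794053756)] zmed 0.006346490017440588
bench z 0.2891914170103568
top 7 [342 229   5   9  32]
dir -17.723429 ends [np.float64(0.46616082177787055), np.float64(-0.18345433976217188)] [np.float64(0.4834813450057111), np.float64(-0.1889898288413222)] zmed 0.008346287262616015
bench z -0.00029889321309302825
```

Run:
```python
from h import *
np.set_printoptions(precision=3,suppress=True)
s=env.observe(); P=np.array(s["position"]); q1=np.radians(s["q"][0])
f=np.array([np.cos(q1),np.sin(q1)]); l=np.array([-f[1],f[0]])
pts=[]
for n in("scene","top"):
    im,d,W=cloud(n); p=W.reshape(-1,3); pts.append(p[np.isfinite(p[:,2])])
p=np.vstack(pts); np.save("arm.npy",p)
r=np.c_[(p[:,:2]-P[:2])@f,(p[:,:2]-P[:2])@l,p[:,2]-P[2]]
k=(abs(r[:,0])<.14)&(abs(r[:,1])<.14)&(r[:,2]>-.02)
r=r[k]
for z in np.arange(0,.42,.03):
    q=r[(r[:,2]>=z)&(r[:,2]<z+.03)]
    if len(q)>8: print("h %.2f n %d  fwd"%(z,len(q)),np.percentile(q[:,0],[2,98]),"left",np.percentile(q[:,1],[2,98]))
m=(p[:,0]>.40)&(p[:,0]<.6)&(p[:,1]<-.09)&(p[:,1]>-.25)&(p[:,2]>.24)&(p[:,2]<.36)
h=p[m]; np.save("handle.npy",h)
for x in np.arange(.40,.52,.01):
    q=h[(h[:,0]>x)&(h[:,0]<=x+.01)]
    if len(q): print("hx %.2f n %d"%(x,len(q)),"y",np.percentile(q[:,1],[2,98]),"z",np.percentile(q[:,2],[2,98]))
```

```text
h 0.00 n 244  fwd [-0.014  0.012] left [-0.025  0.036]
h 0.03 n 320  fwd [-0.017  0.01 ] left [-0.045  0.055]
h 0.06 n 673  fwd [-0.019  0.13 ] left [-0.063  0.065]
h 0.09 n 956  fwd [-0.02   0.139] left [-0.07   0.068]
h 0.12 n 509  fwd [-0.036  0.017] left [-0.012  0.039]
h 0.15 n 804  fwd [-0.036  0.024] left [-0.017  0.04 ]
h 0.18 n 516  fwd [-0.038  0.015] left [-0.009  0.042]
h 0.21 n 609  fwd [-0.074  0.037] left [-0.041  0.071]
h 0.24 n 2171  fwd [-0.138  0.042] left [-0.042  0.073]
h 0.27 n 7289  fwd [-0.134  0.038] left [-0.056  0.069]
h 0.30 n 7042  fwd [-0.133  0.009] left [-0.057  0.062]
h 0.33 n 2174  fwd [-0.137 -0.086] left [-0.027  0.047]
hx 0.45 n 35 y [-0.135 -0.122] z [0.281 0.309]
hx 0.46 n 228 y [-0.134 -0.105] z [0.276 0.311]
hx 0.47 n 208 y [-0.138 -0.104] z [0.277 0.31 ]
hx 0.48 n 182 y [-0.144 -0.111] z [0.283 0.311]
hx 0.49 n 182 y [-0.148 -0.115] z [0.282 0.313]
hx 0.50 n 178 y [-0.153 -0.121] z [0.285 0.314]
hx 0.51 n 183 y [-0.158 -0.125] z [0.285 0.315]
```

{"op": "arm_command", "data": {"turn": [[-0.7,0,0],[-0.7,0,0],[0,0,0]], "xyz": [[0,0,0],[0,0,0],[0,0,0]], "claw": [40,40,40]}}

```text
time_s: 12.7
position: [0.3718, -0.0226, 0.2053]
tool_rot: [[-0.964, 0.265, 0.032], [0.267, 0.957, 0.118], [0.0, 0.122, -0.992]]
ft_force: [-0.3, 0.5, -0.8]
grip_width: 0.0401
gripper_force: 0.0
```

Run:
```python
from h import *
np.set_printoptions(precision=3,suppress=True)
s=env.observe(); print(np.round(s["q"],2),s["position"]);print(s["tool_rot"])
```

```text
[ -26.95    4.8   102.85    7.17   73.9  -103.56] [ 0.372 -0.023  0.205]
[[-0.964  0.265  0.032]
 [ 0.267  0.957  0.118]
 [ 0.     0.122 -0.992]]
```

```bash
cat > k.py <<'E'
from h import *
from scipy.spatial.transform import Rotation as Ro
H=np.load("handle.npy")
def check(p,R,hw=.265,zs=-.03,L1=.602,L2=.315,off=.117):
    z=R[:,2]; c=p-hw*z; rho=np.hypot(*c[:2]); az=np.arctan2(c[1],c[0])
    q1=az-np.arcsin(off/rho); r=np.sqrt(rho**2-off**2); dz=c[2]-zs; d=np.hypot(r,dz)
    q3=np.arccos((d*d-L1**2-L2**2)/(2*L1*L2)); q2=np.arctan2(r,dz)-np.arcsin(L2*np.sin(q3)/d)
    a=q2+q3; F=np.array([np.sin(a)*np.cos(q1),np.sin(a)*np.sin(q1),np.cos(a)])
    j5=np.cross(F,z); q5=np.arctan2(np.linalg.norm(j5),F@z); j5/=np.linalg.norm(j5)
    l=np.array([-np.sin(q1),np.cos(q1),0]); q4=np.arccos(np.clip(abs(0)+j5@(-l),-1,1))
    def seg(a,b):
        t=np.clip((H-a)@(b-a)/((b-a)@(b-a)),0,1); return np.linalg.norm(H-a-t[:,None]*(b-a),axis=1).min()
    return np.degrees([q1,q2,q3,q4,q5]), c, {"wrist(>.05)":seg(c-.06*j5,c+.06*j5),"flange(>.043)":seg(p-.12*z,p-.22*z),"body(>.055)":seg(p-.08*z,p-.12*z),"forearm(>.07)":seg(c-.05*F,c-.3*F)}
def moves(p1,R1):
    s=env.observe();p=np.array(s["position"]);R=np.array(s["tool_rot"])
    return R.T@(p1-p)/.05, Ro.from_matrix(R.T@R1).as_rotvec(degrees=True)/5
E
python3 - <<'E'
from k import *
np.set_printoptions(precision=3,suppress=True)
s=env.observe();R0=np.array(s["tool_rot"]);p0=np.array(s["position"])
print("now",check(p0,R0))
e=np.array([.466,-.1815]);u=np.array([.9636,-.267])
for th in(20,24,28,32):
    R=R0@Ro.from_euler("y",-th,degrees=True).as_matrix()
    for nm,p in(("grasp",np.r_[e+.018*u,.0085]),("pre",np.r_[e-.05*u,.06]),("inplace",p0)):
        a=check(p,R);print(th,nm,p,a[0],a[1],{k:round(v,3) for k,v in a[2].items()})
E
```

```text
now (array([-27.015,   4.753, 104.077, 172.789,  72.731]), array([ 0.363, -0.054,  0.468]), {'wrist(>.05)': np.float64(0.19208863767762172), 'flange(>.043)': np.float64(0.1198564021518824), 'body(>.055)': np.float64(0.11971740273853844), 'forearm(>.07)': np.float64(0.23538382647498707)})
20 grasp [ 0.483 -0.186  0.009] [-41.966  24.016 122.995 139.054  22.936] [ 0.388 -0.192  0.256] {'wrist(>.05)': np.float64(0.05), 'flange(>.043)': np.float64(0.106), 'body(>.055)': np.float64(0.168), 'forearm(>.07)': np.float64(0.096)}
20 pre [ 0.418 -0.168  0.06 ] [-46.908  14.422 126.883 145.516  29.218] [ 0.322 -0.173  0.307] {'wrist(>.05)': np.float64(0.085), 'flange(>.043)': np.float64(0.124), 'body(>.055)': np.float64(0.142), 'forearm(>.07)': np.float64(0.159)}
20 inplace [ 0.372 -0.023  0.205] [-30.653  -3.816 115.862 165.072  51.106] [ 0.276 -0.028  0.452] {'wrist(>.05)': np.float64(0.247), 'flange(>.043)': np.float64(0.159), 'body(>.055)': np.float64(0.148), 'forearm(>.07)': np.float64(0.296)}
24 grasp [ 0.483 -0.186  0.009] [-42.953  23.624 126.357 122.983  19.991] [ 0.372 -0.186  0.249] {
[... 1342 characters left out ...]
.483 -0.186  0.009] [-45.012  23.655 133.286  82.354  20.769] [ 0.341 -0.175  0.232] {'wrist(>.05)': np.float64(0.124), 'flange(>.043)': np.float64(0.136), 'body(>.055)': np.float64(0.18), 'forearm(>.07)': np.float64(0.132)}
32 pre [ 0.418 -0.168  0.06 ] [-51.401  13.197 136.882 104.345  24.052] [ 0.275 -0.157  0.283] {'wrist(>.05)': np.float64(0.146), 'flange(>.043)': np.float64(0.157), 'body(>.055)': np.float64(0.162), 'forearm(>.07)': np.float64(0.196)}
32 inplace [ 0.372 -0.023  0.205] [-33.564  -8.217 124.094 154.501  37.683] [ 0.229 -0.012  0.428] {'wrist(>.05)': np.float64(0.275), 'flange(>.043)': np.float64(0.181), 'body(>.055)': np.float64(0.164), 'forearm(>.07)': np.float64(0.328)}
```

{"op": "arm_command", "data": {"turn": [[0,-1,0],[0,-1,0],[0,-1,0],[0,-1,0],[0,-1,0],[0,0,0]], "xyz": [[0,0,0],[0,0,0],[0,0,0],[0,0,0],[0,0,0],[0,0,0]], "claw": [40,40,40,40,40,40]}}

```text
time_s: 13.3
position: [0.3703, -0.021, 0.2048]
tool_rot: [[-0.861, 0.263, 0.436], [0.29, 0.957, -0.005], [-0.419, 0.122, -0.9]]
ft_force: [-1.2, -0.5, 0.0]
grip_width: 0.0397
gripper_force: 0.0
```

Run:
```python
from k import *
np.set_printoptions(precision=3,suppress=True)
s=env.observe();R=np.array(s["tool_rot"]);p0=np.array(s["position"]);print(p0,R,s["q"])
e=np.array([.466,-.1815]);u=np.array([.9636,-.267])
pre=np.r_[e-.035*u,.065];g=np.r_[e+.018*u,.009];pre2=np.r_[e+.018*u,.05]
print(pre,pre2,g)
for a,b in((p0,pre),(pre,pre2),(pre2,g)): print(R.T@(b-a)/.05)
for p in(pre,pre2,g): print(check(p,R))
```

```text
[ 0.37  -0.021  0.205] [[-0.861  0.263  0.436]
 [ 0.29   0.957 -0.005]
 [-0.419  0.122 -0.9  ]] [ -31.358   -5.922  118.106   17.832   46.596 -114.334]
[ 0.432 -0.172  0.065] [ 0.483 -0.186  0.05 ] [ 0.483 -0.186  0.009]
[-0.772 -2.909  3.072]
[-0.835 -0.039  0.717]
[ 0.343 -0.1    0.738]
(array([-47.31 ,  14.283, 128.222, 134.368,  26.325]), array([ 0.317, -0.171,  0.303]), {'wrist(>.05)': np.float64(0.0929661567537226), 'flange(>.043)': np.float64(0.12435965162996607), 'body(>.055)': np.float64(0.13857855842692424), 'forearm(>.07)': np.float64(0.16340962324804695)})
(array([-43.206,  19.555, 122.619, 135.309,  24.779]), array([ 0.368, -0.185,  0.288]), {'wrist(>.05)': np.float64(0.053936154474022384), 'flange(>.043)': np.float64(0.09540002770848173), 'body(>.055)': np.float64(0.13480576199782907), 'forearm(>.07)': np.float64(0.1151327206425161)})
(array([-43.206,  23.517, 127.119, 118.658,  19.628]), array([ 0.368, -0.185,  0.247]), {'wrist(>.05)': np.float64(0.07280864452121746), 'flange(>.043)': np.float64(0.11668427566779611), 'body(>.055)': np.float64(0.17171471103235553), 'forearm(>.07)': np.float64(0.11025335103494076)})
```

{"op": "arm_command", "data": {"turn": [[0,0,0],[0,0,0],[0,0,0],[0,0,0],[0,0,0],[0,0,0],[0,0,0],[0,0,0],[0,0,0],[0,0,0]], "xyz": [[-0.13,-0.485,0.51],[-0.13,-0.485,0.51],[-0.13,-0.485,0.51],[-0.13,-0.485,0.51],[-0.13,-0.485,0.51],[-0.13,-0.485,0.51],[0.01,-0.03,0.25],[0.01,-0.03,0.25],[0.01,-0.03,0.25],[0,0,0]], "claw": [40,40,40,40,40,40,40,40,40,40]}}

```text
time_s: 14.3
position: [0.4489, -0.1771, 0.0301]
tool_rot: [[-0.862, 0.261, 0.435], [0.289, 0.957, -0.002], [-0.417, 0.124, -0.9]]
ft_force: [0.0, 0.4, 0.6]
grip_width: 0.0399
gripper_force: 0.0
```

Run:
```python
from k import *
np.set_printoptions(precision=3,suppress=True)
im,d,W=cloud("scene");im2=cloud("top")[0]
s=env.observe();R=np.array(s["tool_rot"]);p0=np.array(s["position"]);print(p0,R,s["q"],s["ft_force"])
e=np.array([.466,-.1815]);u=np.array([.9636,-.267]);g=np.r_[e+.018*u,.009];print(g,R.T@(g-p0)/.05)
cv2.imwrite("pics/s4.png",cv2.resize(np.hstack([im[120:220,250:400],im2[170:270,270:420]]),None,fx=2.66,fy=4,interpolation=cv2.INTER_CUBIC))
```

```text
[ 0.448 -0.177  0.031] [[-0.861  0.261  0.436]
 [ 0.288  0.957 -0.003]
 [-0.419  0.123 -0.9  ]] [ -45.705   26.896  117.936   49.263   24.153 -162.522] [ 0.366 -0.116  0.034]
[ 0.483 -0.186  0.009] [-0.466 -0.049  0.707]
```

View pics/s4.png

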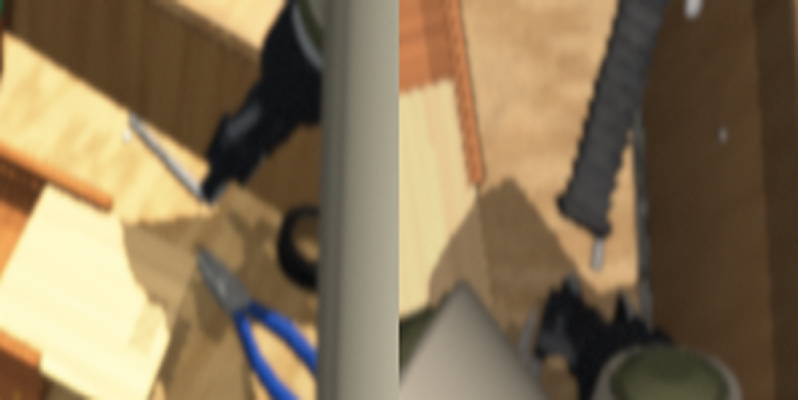

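The fingertips stop just short of the bit's near end: (205,190) in the left half and (598,250) in the right half. Joint 6 is close to its limit in this pose, so I'll back off and turn the tool half a turn about its own axis.

{"op": "arm_command", "data": {"turn": [[0,0,0],[0,0,0],[0,0,1],[0,0,1],[0,0,1],[0,0,1],[0,0,1],[0,0,1],[0,0,1],[0,0,1],[0,0,1],[0,0,1]], "xyz": [[0,0,-0.4],[0,0,-0.4],[0,0,0],[0,0,0],[0,0,0],[0,0,0],[0,0,0],[0,0,0],[0,0,0],[0,0,0],[0,0,0],[0,0,0]], "claw": [30,30,30,30,30,30,30,30,30,30,30,30]}}

```text
time_s: 15.6
position: [0.4306, -0.177, 0.0681]
tool_rot: [[-0.35, 0.829, 0.437], [0.92, 0.391, -0.005], [-0.175, 0.401, -0.899]]
ft_force: [-0.7, 0.5, 0.0]
grip_width: 0.03
gripper_force: 0.0
```

{"op": "arm_command", "data": {"turn": [[0,0,1],[0,0,1],[0,0,1],[0,0,1],[0,0,1],[0,0,1],[0,0,1],[0,0,1],[0,0,1],[0,0,1],[0,0,1],[0,0,1]], "xyz": [[0,0,0],[0,0,0],[0,0,0],[0,0,0],[0,0,0],[0,0,0],[0,0,0],[0,0,0],[0,0,0],[0,0,0],[0,0,0],[0,0,0]], "claw": [30,30,30,30,30,30,30,30,30,30,30,30]}}

```text
time_s: 16.8
position: [0.4306, -0.177, 0.0681]
tool_rot: [[0.543, 0.717, 0.437], [0.799, -0.601, -0.005], [0.259, 0.352, -0.899]]
ft_force: [0.6, 0.0, -0.2]
grip_width: 0.0298
gripper_force: 0.0
```

{"op": "arm_command", "data": {"turn": [[0,0,1],[0,0,1],[0,0,1],[0,0,1],[0,0,1],[0,0,1],[0,0,1],[0,0,1],[0,0,1],[0,0,1],[0,0,1],[0,0,1]], "xyz": [[0,0,0],[0,0,0],[0,0,0],[0,0,0],[0,0,0],[0,0,0],[0,0,0],[0,0,0],[0,0,0],[0,0,0],[0,0,0],[0,0,0]], "claw": [30,30,30,30,30,30,30,30,30,30,30,30]}}

```text
time_s: 18.0
position: [0.4306, -0.177, 0.0681]
tool_rot: [[0.892, -0.111, 0.437], [-0.121, -0.993, -0.005], [0.434, -0.048, -0.899]]
ft_force: [-0.8, -0.1, 0.4]
grip_width: 0.0301
gripper_force: 0.0
```

{"op": "arm_command", "data": {"turn": [[0,0,1],[0,0,1],[0,0,0]], "xyz": [[0,0,0],[0,0,0],[0,0,0]], "claw": [30,30,30]}}

```text
time_s: 18.3
position: [0.4306, -0.1771, 0.068]
tool_rot: [[0.86, -0.262, 0.437], [-0.289, -0.957, -0.005], [0.42, -0.122, -0.899]]
ft_force: [-1.0, -0.3, 0.5]
grip_width: 0.03
gripper_force: 0.0
```

Run:
```python
from k import *
np.set_printoptions(precision=3,suppress=True)
s=env.observe();R=np.array(s["tool_rot"]);p0=np.array(s["position"]);print(p0,R,s["q"],s["ft_force"])
e=np.array([.466,-.1815]);u=np.array([.9636,-.267]);g=np.r_[e+.018*u,.009];m=np.array([.449,-.177,.030])
print(R.T@(m-p0)/.05,R.T@(g-m)/.05)
```

```text
[ 0.431 -0.177  0.068] [[ 0.86  -0.262  0.437]
 [-0.289 -0.957 -0.005]
 [ 0.42  -0.122 -0.899]] [-47.791  20.875 118.12   41.229  29.077  24.676] [-1.028 -0.293  0.485]
[-0.003 -0.005  0.845] [0.468 0.049 0.679]
```

{"op": "arm_command", "data": {"turn": [[0,0,0],[0,0,0],[0,0,0],[0,0,0],[0,0,0],[0,0,0],[0,0,0],[0,0,0],[0,0,0],[0,0,0]], "xyz": [[0,0,0.28],[0,0,0.28],[0,0,0.28],[0.09,0.01,0.135],[0.09,0.01,0.135],[0.09,0.01,0.135],[0.09,0.01,0.135],[0.09,0.01,0.135],[0,0,0],[0,0,0]], "claw": [30,30,30,30,30,30,30,30,30,30]}}

```text
time_s: 19.3
position: [0.4822, -0.1862, 0.0083]
tool_rot: [[0.861, -0.262, 0.437], [-0.289, -0.957, -0.005], [0.419, -0.122, -0.9]]
ft_force: [0.2, 0.9, 1.0]
grip_width: 0.0301
gripper_force: 0.0
```

{"op": "arm_command", "data": {"turn": [[0,0,0],[0,0,0],[0,0,0],[0,0,0],[0,0,0],[0,0,0]], "xyz": [[0,0,0],[0,0,0],[0,0,0],[0,0,0],[0,0,0],[0,0,0]], "claw": [0,0,0,0,0,0], "squeeze": 40}}

```text
time_s: 19.9
position: [0.4821, -0.1864, 0.0086]
tool_rot: [[0.86, -0.262, 0.437], [-0.289, -0.957, -0.005], [0.42, -0.122, -0.899]]
ft_force: [-3.8, 0.2, 5.0]
grip_width: 0.0079
gripper_force: 39.6
```

{"op": "arm_command", "data": {"turn": [[0,0,0],[0,0,0],[0,0,0],[0,0,0],[0,0,0],[0,0,0],[0,0,0]], "xyz": [[0,0,0],[0,0,0],[-0.01,0,0.02],[-0.01,0,0.02],[-0.01,0,0.02],[0,0,0],[0,0,0]], "claw": [20,20,20,20,20,20,20]}}

```text
time_s: 20.6
position: [0.4823, -0.186, 0.0051]
tool_rot: [[0.86, -0.262, 0.437], [-0.289, -0.957, -0.005], [0.42, -0.122, -0.899]]
ft_force: [-0.9, -1.0, 0.9]
grip_width: 0.0198
gripper_force: 0.8
```

{"op": "arm_command", "data": {"turn": [[0,0,0],[0,0,0],[0,0,0],[0,0,0],[0,0,0]], "xyz": [[0,0,0],[0,0,0],[0,0,0],[0,0,0],[0,0,0]], "claw": [0,0,0,0,0], "squeeze": 40}}

```text
time_s: 21.1
position: [0.4823, -0.186, 0.0052]
tool_rot: [[0.86, -0.262, 0.437], [-0.289, -0.957, -0.005], [0.42, -0.122, -0.899]]
ft_force: [-2.4, 0.2, 5.6]
grip_width: 0.0082
gripper_force: 38.9
```

{"op": "arm_command", "data": {"turn": [[0,0,0],[0,0,0],[0,0,0],[0,0,0],[0,0,0],[0,0,0],[0,0,0]], "xyz": [[0,0,0],[0,0,-0.1],[0,0,-0.2],[0,0,-0.2],[0,0,-0.2],[0,0,-0.2],[0,0,0]], "claw": [0,0,0,0,0,0,0], "squeeze": 60}}

```text
time_s: 21.8
position: [0.4623, -0.1857, 0.0463]
tool_rot: [[0.86, -0.262, 0.437], [-0.289, -0.957, -0.006], [0.42, -0.121, -0.899]]
ft_force: [-0.4, -0.4, -0.7]
grip_width: 0.0073
gripper_force: 58.7
```

Run:
```python
from k import *
im,d,W=cloud("scene")
s=env.observe();print(s["position"],s["grip_width"],s["gripper_force"],s["q"])
cv2.imwrite("pics/s5.png",cv2.resize(im[110:220,240:360],None,fx=5,fy=5,interpolation=cv2.INTER_CUBIC))
```

```text
[ 0.46247032 -0.18571115  0.0457804 ] 0.007786890772927303 58.68388638831675 [-45.05879434  25.82256544 114.67032134  42.70149099  26.77474545
  25.34293861]
```

View pics/s5.png

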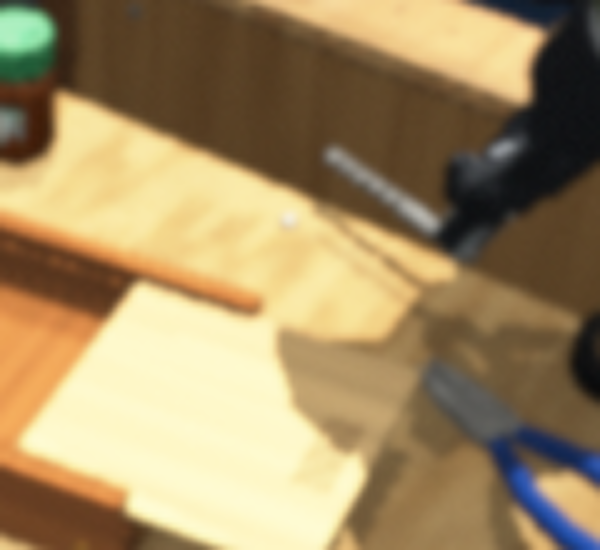

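The bit is lifted clear and level: the gripper is at about (445,230) and the far tip at (330,155). I'll carry it out from under the handle and turn it across the box.

```bash
cat > plan.py <<'E'
from k import *
np.set_printoptions(precision=3,suppress=True)
s=env.observe();R0=np.array(s["tool_rot"]);p0=np.array(s["position"])
a=np.radians(9.73);ex=np.array([np.cos(a),np.sin(a),0]);ey=np.array([-ex[1],ex[0],0]);c=np.array([.581,.015,0]);up=np.array([0,0,1.])
L=np.radians(12); z=np.sin(L)*ey-np.cos(L)*up; x=np.cos(L)*ey+np.sin(L)*up; R1=np.c_[x,np.cross(z,x),z]
pl=c+.029*ex-.0385*ey+.033*up
E
python3 - <<'E'
from plan import *
A=np.array([.37,-.11,.17]); B=pl.copy();B[2]=.15
print("pl",pl,R1)
w=Ro.from_matrix(R0.T@R1).as_rotvec()
def leg(n,pa,pb,Ra,w,m=6):
    for t in np.linspace(0,1,m):
        R=Ra@Ro.from_rotvec(t*w).as_matrix();p=pa+t*(pb-pa);k=check(p,R);b=R@[.906,0,.422];f=p+.097*b
        print(n,p,k[0].round(),"tip",f,{n:round(float(v),3) for n,v in k[2].items()})
leg("lift",p0,A,R0,w*0,5);leg("rot",A,A,R0,w,6);leg("go",A,B,R1,w*0,5);leg("down",B,pl,R1,w*0,2)
print("A",R0.T@(A-p0)/.05,"w",np.degrees(w)/5,"B",R1.T@(B-A)/.05,"D",R1.T@(pl-B)/.05)
E
```

```text
pl [ 0.616 -0.018  0.033] [[-0.165  0.986 -0.035]
 [ 0.964  0.169  0.205]
 [ 0.208  0.    -0.978]]
lift [ 0.462 -0.186  0.046] [-45.  19. 126. 131.  24.] tip [ 0.556 -0.211  0.046] {'wrist(>.05)': 0.072, 'flange(>.043)': 0.113, 'body(>.055)': 0.144, 'forearm(>.07)': 0.133}
lift [ 0.439 -0.167  0.077] [-46.  13. 126. 138.  28.] tip [ 0.533 -0.192  0.077] {'wrist(>.05)': 0.088, 'flange(>.043)': 0.112, 'body(>.055)': 0.124, 'forearm(>.07)': 0.161}
lift [ 0.416 -0.148  0.108] [-46.   8. 126. 144.  32.] tip [ 0.51  -0.173  0.108] {'wrist(>.05)': 0.121, 'flange(>.043)': 0.115, 'body(>.055)': 0.117, 'forearm(>.07)': 0.194}
lift [ 0.393 -0.129  0.139] [-47.   3. 125. 149.  38.] tip [ 0.487 -0.155  0.139] {'wrist(>.05)': 0.161, 'flange(>.043)': 0.122, 'body(>.055)': 0.121, 'forearm(>.07)': 0.231}
lift [ 0.37 -0.11  0.17] [-48.  -2. 123. 152.  44.] tip [ 0.464 -0.136  0.17 ] {'wrist(>.05)': 0.202, 'flange(>.043)': 0.14, 'body(>.055)': 0.13, 'forearm(>.07)': 0.268}
rot [ 0.37 -0.11  0.17] [-48.  -2. 123. 152.  44.] tip [ 0.464 -0.136  0.17 ] {'wrist(>.05)': 0.202, 'flange(>.043)': 0.14, 'body(>
[... 1479 characters left out ...]
t(>.05)': 0.085, 'flange(>.043)': 0.066, 'body(>.055)': 0.073, 'forearm(>.07)': 0.126}
go [ 0.616 -0.018  0.15 ] [-17.  31.  73. 169.  82.] tip [0.6   0.075 0.128] {'wrist(>.05)': 0.085, 'flange(>.043)': 0.109, 'body(>.055)': 0.122, 'forearm(>.07)': 0.137}
down [ 0.616 -0.018  0.15 ] [-17.  31.  73. 169.  82.] tip [0.6   0.075 0.128] {'wrist(>.05)': 0.085, 'flange(>.043)': 0.109, 'body(>.055)': 0.122, 'forearm(>.07)': 0.137}
down [ 0.616 -0.018  0.033] [-17.  36.  86. 168.  64.] tip [0.6   0.075 0.011] {'wrist(>.05)': 0.038, 'flange(>.043)': 0.112, 'body(>.055)': 0.182, 'forearm(>.07)': 0.089}
A [-0.986 -1.267 -3.051] w [  6.473  -3.063 -22.157] B [0.876 5.162 0.595] D [-0.487 -0.     2.289]
```

```bash
sed -i 's/radians(12)/radians(0.01)/; s/^pl=.*/pl=c+.029*ex-.033*ey+.052*up/' plan.py
python3 - <<'E'
from plan import *
A=np.array([.39,-.12,.16]); A2=np.array([.37,0.02,.18]); B=pl.copy();B[2]=.15
w=Ro.from_matrix(R0.T@R1).as_rotvec()
def leg(n,pa,pb,Ra,w,m=6):
    for t in np.linspace(0,1,m):
        R=Ra@Ro.from_rotvec(t*w).as_matrix();p=pa+t*(pb-pa);k=check(p,R);b=R@[.906,0,.422];f=p+.097*b
        print(n,p,k[0].round(),"tip",f,[round(float(v),3) for n,v in k[2].items()])
leg("lift",p0,A,R0,w*0,4);leg("A2",A,A2,R0,w*0,4);leg("rot",A2,A2,R0,w,4);leg("go",A2,B,R1,w*0,5);leg("down",B,pl,R1,w*0,2)
print("A",R0.T@(A-p0)/.05,"A2",R0.T@(A2-A)/.05,"w",np.degrees(w)/5,"B",R1.T@(B-A2)/.05,"D",R1.T@(pl-B)/.05)
E
```

```text
lift [ 0.462 -0.186  0.046] [-45.  19. 126. 131.  24.] tip [ 0.556 -0.211  0.046] [0.072, 0.113, 0.144, 0.133]
lift [ 0.438 -0.164  0.084] [-46.  13. 126. 140.  29.] tip [ 0.532 -0.189  0.084] [0.09, 0.109, 0.119, 0.164]
lift [ 0.414 -0.142  0.122] [-46.   7. 124. 147.  35.] tip [ 0.508 -0.168  0.122] [0.132, 0.11, 0.11, 0.203]
lift [ 0.39 -0.12  0.16] [-46.   1. 122. 152.  41.] tip [ 0.484 -0.146  0.16 ] [0.179, 0.12, 0.115, 0.245]
A2 [ 0.39 -0.12  0.16] [-46.   1. 122. 152.  41.] tip [ 0.484 -0.146  0.16 ] [0.179, 0.12, 0.115, 0.245]
A2 [ 0.383 -0.073  0.167] [-40.  -2. 124. 155.  40.] tip [ 0.477 -0.099  0.167] [0.201, 0.138, 0.129, 0.266]
A2 [ 0.377 -0.027  0.173] [-32.  -4. 124. 159.  39.] tip [ 0.47  -0.052  0.173] [0.236, 0.163, 0.153, 0.29]
A2 [0.37 0.02 0.18] [-22.  -5. 123. 165.  38.] tip [ 0.464 -0.006  0.18 ] [0.266, 0.196, 0.186, 0.317]
rot [0.37 0.02 0.18] [-22.  -5. 123. 165.  38.] tip [ 0.464 -0.006  0.18 ] [0.266, 0.196, 0.186, 0.317]
rot [0.37 0.02 0.18] [-26.  -2. 118. 163.  51.] tip [0.459 0.057 0.17 ] [0.233, 0.175, 0.172, 0.283]
rot [0.37 0.02 0.18] [-22.   2. 1
[... 328 characters left out ...]
6 0.098 0.132] [0.146, 0.121, 0.122, 0.208]
go [0.493 0.004 0.165] [-13.  18.  93. 180.  69.] tip [0.478 0.09  0.124] [0.128, 0.108, 0.108, 0.181]
go [ 0.554 -0.004  0.158] [-13.  24.  85. 180.  72.] tip [0.539 0.082 0.117] [0.128, 0.125, 0.126, 0.172]
go [ 0.615 -0.013  0.15 ] [-12.  30.  75. 180.  76.] tip [0.6   0.074 0.109] [0.129, 0.144, 0.146, 0.177]
down [ 0.615 -0.013  0.15 ] [-12.  30.  75. 180.  76.] tip [0.6   0.074 0.109] [0.129, 0.144, 0.146, 0.177]
down [ 0.615 -0.013  0.052] [-12.  33.  86. 180.  60.] tip [0.6   0.074 0.011] [0.087, 0.146, 0.185, 0.137]
A [-0.668 -1.156 -2.695] A2 [-0.985 -2.624 -0.55 ] w [  4.15   -4.582 -22.855] B [-1.472  4.722  0.6  ] D [-0.    0.    1.96]
```

{"op": "arm_command", "data": {"turn": [[0,0,0],[0,0,0],[0,0,0],[0,0,0],[0,0,0],[0,0,0],[0,0,0],[0,0,0],[0,0,0],[0,0,0]], "xyz": [[-0.13,-0.23,-0.54],[-0.13,-0.23,-0.54],[-0.13,-0.23,-0.54],[-0.13,-0.23,-0.54],[-0.13,-0.23,-0.54],[-0.2,-0.52,-0.11],[-0.2,-0.52,-0.11],[-0.2,-0.52,-0.11],[-0.2,-0.52,-0.11],[-0.2,-0.52,-0.11]], "claw": [0,0,0,0,0,0,0,0,0,0]}}

```text
time_s: 22.85
position: [0.3693, 0.0196, 0.1798]
tool_rot: [[0.861, -0.262, 0.436], [-0.289, -0.957, -0.005], [0.419, -0.122, -0.9]]
ft_force: [0.2, -0.5, -0.3]
grip_width: 0.0073
gripper_force: 58.7
```

{"op": "arm_command", "data": {"turn": [[0.17,-0.19,-0.95],[0.17,-0.19,-0.95],[0.17,-0.19,-0.95],[0.17,-0.19,-0.95],[0.17,-0.19,-0.95],[0.17,-0.19,-0.95],[0.17,-0.19,-0.95],[0.17,-0.19,-0.95],[0.17,-0.19,-0.95],[0.17,-0.19,-0.95],[0.17,-0.19,-0.95],[0.17,-0.19,-0.95]], "xyz": [[0,0,0],[0,0,0],[0,0,0],[0,0,0],[0,0,0],[0,0,0],[0,0,0],[0,0,0],[0,0,0],[0,0,0],[0,0,0],[0,0,0]], "claw": [0,0,0,0,0,0,0,0,0,0,0,0]}}

```text
time_s: 24.05
position: [0.3697, 0.0186, 0.1795]
tool_rot: [[0.712, 0.666, 0.224], [0.658, -0.743, 0.122], [0.248, 0.06, -0.967]]
ft_force: [0.6, 0.4, -0.6]
grip_width: 0.008
gripper_force: 58.6
```

{"op": "arm_command", "data": {"turn": [[0.17,-0.19,-0.95],[0.17,-0.19,-0.95],[0.17,-0.19,-0.95],[0.17,-0.19,-0.95],[0.17,-0.19,-0.95],[0.17,-0.19,-0.95],[0.17,-0.19,-0.95],[0.17,-0.19,-0.95],[0.17,-0.19,-0.95],[0.17,-0.19,-0.95],[0.17,-0.19,-0.95],[0,0,0]], "xyz": [[0,0,0],[0,0,0],[0,0,0],[0,0,0],[0,0,0],[0,0,0],[0,0,0],[0,0,0],[0,0,0],[0,0,0],[0,0,0],[0,0,0]], "claw": [0,0,0,0,0,0,0,0,0,0,0,0]}}

```text
time_s: 25.25
position: [0.3699, 0.0188, 0.1795]
tool_rot: [[-0.083, 0.996, 0.015], [0.996, 0.083, 0.018], [0.017, 0.017, -1.0]]
ft_force: [-0.0, -0.1, 0.4]
grip_width: 0.0076
gripper_force: 58.6
```

Run:
```python
from plan import *
B=pl.copy();B[2]=.15
print(p0,R0,s["q"],s["grip_width"],s["gripper_force"])
print("xyz",R1.T@(B-p0)/.05,"turn",moves(B,R1)[1])
```

```text
[0.37  0.019 0.179] [[-0.083  0.996  0.015]
 [ 0.996  0.083  0.018]
 [ 0.017  0.017 -1.   ]] [-16.491   6.428 105.574   1.341  67.444 -21.741] 0.0076473310745575574 58.615544750355184
xyz [-1.45   4.729  0.589] turn [ 0.202 -0.18  -0.998]
```

Finish the turn, go above the bay, and look.

{"op": "arm_command", "data": {"turn": [[0.2,-0.18,-1],[0,0,0],[0,0,0],[0,0,0],[0,0,0],[0,0,0],[0,0,0],[0,0,0],[0,0,0]], "xyz": [[0,0,0],[-0.207,0.675,0.085],[-0.207,0.675,0.085],[-0.207,0.675,0.085],[-0.207,0.675,0.085],[-0.207,0.675,0.085],[-0.207,0.675,0.085],[-0.207,0.675,0.085],[0,0,0]], "claw": [0,0,0,0,0,0,0,0,0]}}

```text
time_s: 26.15
position: [0.6174, -0.0141, 0.1483]
tool_rot: [[-0.165, 0.986, 0.001], [0.986, 0.165, 0.001], [0.001, 0.001, -1.0]]
ft_force: [-1.2, 1.4, -0.4]
grip_width: 0.007
gripper_force: 58.6
```

Run:
```python
from plan import *
im,d,W=cloud("scene")
print(p0,R0,s["ft_force"])
print("xyz",R0.T@(pl-p0)/.05)
cv2.imwrite("pics/s6.png",cv2.resize(im[100:240,180:340],None,fx=4,fy=4,interpolation=cv2.INTER_CUBIC))
```

```text
[ 0.617 -0.014  0.148] [[-0.165  0.986  0.001]
 [ 0.986  0.165  0.001]
 [ 0.001  0.001 -1.   ]] [-1.182  1.427 -0.38 ]
xyz [ 0.035 -0.041  1.925]
```

View pics/s6.png

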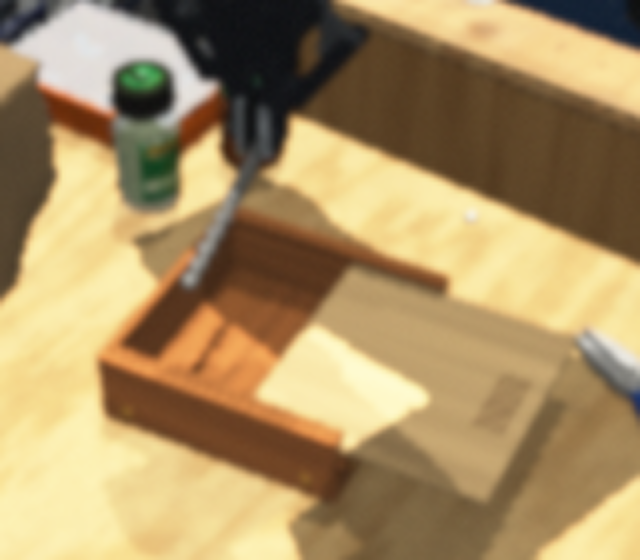

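The bit hangs nose-down over the bay, with its tip at (190,282) and the gripper at (255,150). I'll lower it gently with a light grip so it can lie down.

{"op": "arm_command", "data": {"turn": [[0,0,0],[0,0,0],[0,0,0],[0,0,0],[0,0,0],[0,0,0],[0,0,0],[0,0,0]], "xyz": [[0.03,-0.04,0.3],[0,0,0.4],[0,0,0.4],[0,0,0.3],[0,0,0.2],[0,0,0.1],[0,0,0],[0,0,0]], "claw": [0,0,0,0,0,0,0,0], "squeeze": 20}}

```text
time_s: 27.0
position: [0.6129, -0.0123, 0.0662]
tool_rot: [[-0.167, 0.986, 0.002], [0.986, 0.167, -0.0], [-0.001, 0.002, -1.0]]
ft_force: [0.3, -0.2, 0.1]
grip_width: 0.0073
gripper_force: 58.7
```

{"op": "arm_command", "data": {"turn": [[0,0,0],[0,0,0],[0,0,0],[0,0,0],[0,0,0],[0,0,0],[0,0,0]], "xyz": [[0,0,0.06],[0,0,0.06],[0,0,0.06],[0,0,0.06],[0,0,0.06],[0,0,0.06],[0,0,0]], "claw": [0,0,0,0,0,0,0]}}

```text
time_s: 27.7
position: [0.613, -0.0125, 0.0476]
tool_rot: [[-0.167, 0.986, 0.002], [0.986, 0.167, -0.0], [-0.001, 0.002, -1.0]]
ft_force: [0.3, -1.5, 2.7]
grip_width: 0.0074
gripper_force: 59.3
```

{"op": "arm_command", "data": {"turn": [[0,0,0],[0,0,0],[0,0,0],[0,0,0]], "xyz": [[0,0,0.04],[0,0,0.04],[0,0,0.04],[0,0,0]], "claw": [1,1,1,1], "squeeze": 20}}

```text
time_s: 28.1
position: [0.6135, -0.0127, 0.0421]
tool_rot: [[-0.167, 0.986, 0.003], [0.986, 0.167, -0.001], [-0.001, 0.003, -1.0]]
ft_force: [1.5, -2.9, 5.6]
grip_width: 0.0073
gripper_force: 59.3
```

{"op": "arm_command", "data": {"turn": [[0,0,0],[0,0,0],[0,0,0],[0,0,0]], "xyz": [[0,0,0.04],[0,0,0.04],[0,0,0.04],[0,0,0]], "claw": [1,1,1,1]}}

```text
time_s: 28.5
position: [0.6131, -0.0127, 0.0358]
tool_rot: [[-0.167, 0.986, 0.002], [0.986, 0.167, -0.001], [-0.001, 0.002, -1.0]]
ft_force: [0.3, -2.5, 5.3]
grip_width: 0.0078
gripper_force: 60.3
```

Run:
```python
from plan import *
im,d,W=cloud("scene")
print(p0,s["ft_force"],s["wrist_torque"],s["grip_width"],s["gripper_force"])
cv2.imwrite("pics/s7.png",cv2.resize(im[100:240,180:340],None,fx=4,fy=4,interpolation=cv2.INTER_CUBIC))
```

```text
[ 0.613 -0.013  0.036] [ 0.329 -2.458  5.279] [-0.056  0.076  0.056] 0.00778923768789656 60.30823584933387
```

View pics/s7.png

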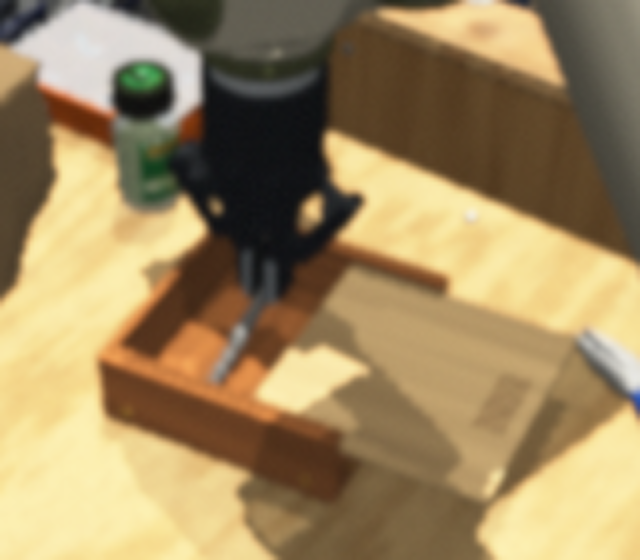

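The bit's tip rests on the floor at (215,378) and the bit is levelling under about 5 N. I'll go lower, then let go.

{"op": "arm_command", "data": {"turn": [[0,0,0],[0,0,0],[0,0,0],[0,0,0],[0,0,0]], "xyz": [[0,0,0.05],[0,0,0.05],[0,0,0.05],[0,0,0.05],[0,0,0]], "claw": [1,1,1,1,1]}}

```text
time_s: 29.05
position: [0.6128, -0.0121, 0.0251]
tool_rot: [[-0.167, 0.986, 0.001], [0.986, 0.167, 0.0], [0.0, 0.001, -1.0]]
ft_force: [0.8, 0.4, 3.3]
grip_width: 0.0076
gripper_force: 59.1
```

{"op": "arm_command", "data": {"turn": [[0,0,0],[0,0,0],[0,0,0],[0,0,0],[0,0,0]], "xyz": [[0,0,0.04],[0,0,0.04],[0,0,0.04],[0,0,0.04],[0,0,0]], "claw": [1,1,1,1,1]}}

```text
time_s: 29.55
position: [0.6126, -0.0125, 0.0172]
tool_rot: [[-0.168, 0.986, 0.001], [0.986, 0.168, -0.001], [-0.001, 0.001, -1.0]]
ft_force: [-1.3, -2.4, 5.0]
grip_width: 0.0076
gripper_force: 58.3
```

Release with a modest opening, then rise straight up.

{"op": "arm_command", "data": {"turn": [[0,0,0],[0,0,0],[0,0,0],[0,0,0],[0,0,0],[0,0,0],[0,0,0],[0,0,0],[0,0,0],[0,0,0],[0,0,0]], "xyz": [[0,0,0],[0,0,0],[0,0,0],[0,0,0],[0,0,-0.1],[0,0,-0.3],[0,0,-0.5],[0,0,-0.6],[0,0,-0.6],[0,0,-0.4],[0,0,0]], "claw": [12,18,25,25,25,25,25,25,25,25,25]}}

```text
time_s: 30.65
position: [0.6138, -0.0124, 0.1458]
tool_rot: [[-0.168, 0.986, 0.007], [0.986, 0.168, -0.002], [-0.003, 0.007, -1.0]]
ft_force: [-0.1, 0.9, 0.2]
grip_width: 0.0247
gripper_force: 0.0
```

{"op": "arm_command", "data": {"turn": [[0,0,0],[0,0,0],[0,0,0],[0,0,0],[0,0,0],[0,0,0],[0,0,0]], "xyz": [[0,-0.8,-0.3],[0,-0.9,-0.2],[0,-0.9,0],[0,-0.9,0],[0,-0.8,0],[0,0,0],[0,0,0]], "claw": [0,0,0,0,0,0,0]}}

```text
time_s: 31.35
position: [0.4003, -0.0484, 0.1671]
tool_rot: [[-0.167, 0.986, 0.001], [0.986, 0.167, -0.0], [-0.0, 0.001, -1.0]]
ft_force: [0.5, 0.2, 0.2]
grip_width: -0.0001
gripper_force: 0.0
```

Run:
```python
from plan import *
print(p0,R0[:,0],s["q"])
for n in("scene","top"):
    im,d,W=cloud(n); b=np.dstack([(W-c)@ex,(W-c)@ey,W[...,2]])
    inb=(b[...,0]>-.014)&(b[...,0]<.072)&(abs(b[...,1])<.074)&(b[...,2]<.045)
    sat=im.max(2).astype(int)-im.min(2); m=inb&(sat<60); k,l,st,ce=cv2.connectedComponentsWithStats(m.astype(np.uint8),connectivity=8)
    if k>1:
        i=1+np.argmax(st[1:,4]); q=b[l==i]; print(n,len(q),"box x",np.percentile(q[:,0],[2,50,98]),"y",np.percentile(q[:,1],[2,50,98]),"z",np.percentile(q[:,2],[2,50,98]))
    q=b[inb]; print(" floor med z",np.median(q[:,2]))
```

```text
[ 0.4   -0.048  0.167] [-0.167  0.986 -0.   ] [-23.841  11.083 102.054   0.016  66.791 -33.434]
scene 61 box x [0.023 0.027 0.033] y [-0.034 -0.001  0.031] z [0.006 0.012 0.015]
 floor med z 0.003719171577809867
top 164 box x [0.022 0.025 0.03 ] y [-0.034  0.016  0.07 ] z [0.001 0.013 0.018]
 floor med z 0.00513708946611356
```

The bit lies flat in the bay at box x of about 0.026, z of about 0.013. Next I'll shut the lid.

{"op": "arm_command", "data": {"turn": [[0,0,0],[0,0,0],[0,0,0],[0,0,0],[0,0,0],[0,0,0],[0,0,0],[0,0,0],[0,0,0],[0,0,0],[0,0,0],[0,0,0]], "xyz": [[0.13,0.475,0.44],[0.13,0.475,0.44],[0.13,0.475,0.44],[0.13,0.475,0.44],[0.13,0.475,0.44],[0,0,0],[0,0,0.04],[0,0,0.04],[0,0,0.03],[0,0,0.02],[0,0,0],[0,0,0]], "claw": [0,0,0,0,0,0,0,0,0,0,0,0]}}

```text
time_s: 32.65
position: [0.5124, 0.0034, 0.0512]
tool_rot: [[-0.167, 0.986, 0.002], [0.986, 0.167, -0.0], [-0.001, 0.002, -1.0]]
ft_force: [0.2, 0.1, -0.0]
grip_width: 0.0002
gripper_force: 0.0
```

{"op": "arm_command", "data": {"turn": [[0,0,0],[0,0,0],[0,0,0],[0,0,0],[0,0,0],[0,0,0]], "xyz": [[0,0,0.03],[0,0,0.03],[0,0,0.03],[0,0,0.02],[0,0,0.01],[0,0,0]], "claw": [0,0,0,0,0,0]}}

```text
time_s: 33.25
position: [0.5124, 0.0036, 0.0448]
tool_rot: [[-0.167, 0.986, 0.001], [0.986, 0.167, -0.0], [-0.001, 0.001, -1.0]]
ft_force: [0.7, -0.1, 0.1]
grip_width: 0.0001
gripper_force: 0.0
```

{"op": "arm_command", "data": {"turn": [[0,0,0],[0,0,0],[0,0,0],[0,0,0]], "xyz": [[0,0,0.01],[0,0,0.01],[0,0,0.01],[0,0,0]], "claw": [0,0,0,0]}}

```text
time_s: 33.65
position: [0.5126, 0.0036, 0.0446]
tool_rot: [[-0.168, 0.986, 0.003], [0.986, 0.168, -0.001], [-0.001, 0.002, -1.0]]
ft_force: [-4.3, 1.0, 13.8]
grip_width: 0.0003
gripper_force: 6.8
```

{"op": "arm_command", "data": {"turn": [[0,0,0],[0,0,0],[0,0,0],[0,0,0],[0,0,0],[0,0,0]], "xyz": [[0,0.06,0],[0,0.1,0],[0,0.1,0],[0,0.1,0],[0,0.1,0],[0,0.1,0]], "claw": [0,0,0,0,0,0]}}

```text
time_s: 34.25
position: [0.5402, 0.0083, 0.0446]
tool_rot: [[-0.168, 0.986, 0.002], [0.986, 0.168, -0.001], [-0.001, 0.002, -1.0]]
ft_force: [-3.7, -0.3, 13.5]
grip_width: -0.0001
gripper_force: 6.5
```

{"op": "arm_command", "data": {"turn": [[0,0,0],[0,0,0],[0,0,0],[0,0,0],[0,0,0],[0,0,0],[0,0,0],[0,0,0]], "xyz": [[0,0.1,0],[0,0.1,0],[0,0.1,0],[0,0.1,0],[0,0.1,0],[0,0.1,0],[0,0.1,0],[0,0.1,0]], "claw": [0,0,0,0,0,0,0,0]}}

```text
time_s: 35.05
position: [0.5796, 0.0149, 0.0446]
tool_rot: [[-0.168, 0.986, 0.002], [0.986, 0.168, -0.001], [-0.001, 0.002, -1.0]]
ft_force: [-4.3, 0.2, 11.4]
grip_width: -0.0002
gripper_force: 5.7
```

{"op": "arm_command", "data": {"turn": [[0,0,0],[0,0,0],[0,0,0],[0,0,0],[0,0,0],[0,0,0]], "xyz": [[0,0.1,0],[0,0.1,0],[0,0.1,0],[0,0.06,0],[0,0.04,0],[0,0,0]], "claw": [0,0,0,0,0,0]}}

```text
time_s: 35.65
position: [0.5996, 0.0183, 0.0447]
tool_rot: [[-0.168, 0.986, 0.003], [0.986, 0.168, -0.001], [-0.001, 0.002, -1.0]]
ft_force: [-2.8, -0.5, 9.1]
grip_width: 0.0003
gripper_force: 4.9
```

{"op": "arm_command", "data": {"turn": [[0,0,0],[0,0,0],[0,0,0],[0,0,0]], "xyz": [[0,0.03,0],[0,0.03,0],[0,0.03,0],[0,0,0]], "claw": [0,0,0,0]}}

```text
time_s: 36.05
position: [0.6023, 0.0188, 0.0446]
tool_rot: [[-0.168, 0.986, -0.002], [0.986, 0.168, -0.001], [-0.001, -0.002, -1.0]]
ft_force: [-9.8, -1.5, 13.7]
grip_width: -0.0002
gripper_force: 7.2
```

The sideways force rose from 4 N to 10 N, so the lid is at its stop. I'll lift off, back away and check.

{"op": "arm_command", "data": {"turn": [[0,0,0],[0,0,0],[0,0,0],[0,0,0],[0,0,0],[0,0,0],[0,0,0],[0,0,0],[0,0,0],[0,0,0]], "xyz": [[0,-0.03,0],[0,0,-0.1],[0,0,-0.5],[0,0,-0.9],[0,0,-0.9],[0,-0.9,0],[0,-0.9,0],[0,-0.9,0],[0,-0.9,0],[0,0,0]], "claw": [0,0,0,0,0,0,0,0,0,0]}}

```text
time_s: 37.05
position: [0.4196, -0.0108, 0.163]
tool_rot: [[-0.166, 0.986, -0.003], [0.986, 0.166, 0.001], [0.001, -0.003, -1.0]]
ft_force: [0.6, 0.4, -0.1]
grip_width: -0.0002
gripper_force: 0.0
```

Run:
```python
from plan import *
S0=np.load("scene0.npy");T0=np.load("top0.npy")
print(p0,s["time_s"],s["ft_force"])
for n,W0 in(("scene",S0),("top",T0)):
    W=cloud(n)[2]
    for nm,w in(("start",W0),("now",W)):
        b=np.dstack([(w-c)@ex,(w-c)@ey,w[...,2]]).reshape(-1,3)
        r=[]
        for y in(-.05,-.02,.02,.05):
            m=(abs(b[:,1]-y)<.012)&(b[:,2]>.038)&(b[:,2]<.048)&(abs(b[:,0])<.12); r.append(np.percentile(b[m,0],[1,99]))
        print(n,nm,np.array(r).ravel())
```

```text
[ 0.42  -0.011  0.163] 37.05 [ 0.58   0.401 -0.111]
scene start [-0.079  0.077 -0.079  0.077 -0.079  0.077 -0.079  0.077]
scene now [-0.078  0.077 -0.078  0.077 -0.077  0.077 -0.078  0.077]
top start [-0.079  0.074 -0.079  0.073 -0.079  0.073 -0.079  0.073]
top now [-0.076  0.073 -0.062  0.073 -0.035  0.073 -0.053  0.073]
```

{"op": "arm_command", "data": {"turn": [[0,0,0],[0,0,0],[0,0,0],[0,0,0],[0,0,0],[0,0,0]], "xyz": [[0,-0.7,-0.2],[0.6,-0.7,0],[0.9,0,0],[0.9,0,0],[0.9,0,0],[0,0,0]], "claw": [0,0,0,0,0,0]}}

```text
time_s: 37.75
position: [0.3276, 0.1441, 0.1734]
tool_rot: [[-0.175, 0.984, 0.002], [0.984, 0.175, 0.001], [0.0, 0.002, -1.0]]
ft_force: [-0.3, -0.5, -0.5]
grip_width: -0.0
gripper_force: 0.0
```

Run:
```python
from plan import *
print(p0)
for n in("scene","top"):
    W0=np.load(n+"0.npy");W=cloud(n)[2]
    for nm,w in(("start",W0),("now",W)):
        b=np.dstack([(w-c)@ex,(w-c)@ey,w[...,2]]).reshape(-1,3)
        m=(abs(b[:,1])<.065)&(b[:,2]>.038)&(b[:,2]<.048)&(b[:,0]<-.05)&(b[:,0]>-.12)
        r=[b[m&(abs(b[:,1]-y)<.006),0].min() if (m&(abs(b[:,1]-y)<.006)).any() else np.nan for y in np.arange(-.06,.061,.01)]
        print(n,nm,np.nanmean(r),np.nanmedian(r),m.sum())
```

```text
[0.328 0.144 0.173]
scene start -0.07912808888973175 -0.07907602446937773 455
scene now -0.07835974463407888 -0.07828570957576944 445
top start -0.0802212148729331 -0.08032158009724889 698
top now -0.07925402257150158 -0.07926003728160722 684
```

```bash
python3 -c "
from rig import env
print(env.close_job())"
```

```text
the job is handed in; nothing more can be done
None
```

The job is handed in: the drill bit lies flat in the box, the lid is shut against its stop (front edge within 1 mm of where it started), and I saw no press on the lid above 18 N; no verdict came back, and I did not check the bystanders' positions at the end.

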